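# Load a label roll and hold the unwinder's brake open

### The arm

A 6-joint arm with a two-finger parallel gripper is mounted at the origin on the work surface. World frame = base frame: x ahead of the robot, y to its left, z up, the work surface at z = 0. Lengths are in mm, angles in rad, forces in N, time in s.
With the tool pointing down it reaches from about 350 to 950 mm from the base axis. Payload 17.4 kg.
Tool frame: the origin (TCP) lies midway between the tips of the shut fingers; the grasp point (between the pads) lies grasp_offset behind it (grasp_offset is the distance from the TCP to the grasp point, in mm); z points along the fingers, y is the direction in which the jaws open and shut (so a half turn about z gives the same grasp; the last joint's range is limited). The gripper opens to 93 mm and grips with 3 to 60 N. Pads are 15 mm wide; open, the fingers measure 128 mm over their backs; the gripper's body (75 mm by 188 mm) begins 65 mm behind the grasp point.
Start: joints at [-1.231, 0.116, 1.442, -0, 1.584, -0.038], TCP at [248.983, -627.407, 218.646] pointing down, gripper open.
Joint ranges: [-2.83, 2.83], [-0.83, 2.19], [0.07, 2.5], [-1.14, 4.28], [0.01, 3], [-2.97, 2.97]. Speed limits (rad/s): [1.89, 1.89, 2.22, 3.14, 3.14, 3.14].

### API

Orientations are given as a rotation vector (axis times angle).
In Python, from rig import * gives the robot as it stands.
- The arm moves only by the tool move_arm, never from a script. Its arguments are lists of equal length, an entry for each row: "jaw": the closure in counts, from 0 (fully open) to 255 (shut); "offset": the shift along the tool's x, y, z in m, a list of three; "twist": the turn, a rotation vector about the tool's x, y, z in degrees, a list of three. A call has 1 to 5 rows; each row is the pose to reach, as a shift and turn from the pose commanded when the call began, along the tool's axes at that moment; what a row does not reach only later rows make up. A row lasts 1/10 s, in which the tool goes at most 50 mm and 8.59 degrees, less where a joint would pass 70% of its speed; a pose out of reach is approached as far as the arm can. A call with a gripper value outside its range is refused whole. The fingers move at their own pace and stop on an object; "force" is the grip in N (left out, the last holds). Time passes only in rows, so rows that repeat a pose let the fingers close. It gives the time, the measured TCP pose, the force and the opening at its end, in the units of the state.
- sense(): the state, without advancing time (a new reading comes with each control period).
- capture(name): name is "scene" or "top"; returns the picture (384x512x3 uint8, blue, green, red); there is no depth.
- get_calibration(name): a dict with "intrinsics" (3x3 intrinsics, pixels), "dist" ([k1, k2, p1, p2, k3] as OpenCV has them; the pictures are not rectified), "pose" (4x4, takes a point from camera to world coordinates). Camera axes: x right, y down, z forward; pixel columns grow to the right and rows downward; lengths in mm; the calibration is good to about 2 mm. A picture is of the moment at which its call begins. get_calibration takes no time and is no camera call.
- close_job(): hands the job in, once; it reports no verdict.
The state is a dict: "time_s": time; "joint_pos": joint angles; "qd": joint speeds; "joint_efforts": joint torques, N m; "ee_pos": TCP position; "tool_rot": TCP orientation; "contact_force": force on the tool from outside, world axes, zero at the start; "wrist_torque": the same for the moment, N m; "gripper_width": finger opening in mm.
Only numpy, scipy, OpenCV 4.12 (cv2) and the standard library are available. Lean on these libraries where they do the work, as an engineer would, in place of code of your own. Each camera call takes 0.05 s, during which the arm holds its last target. There are 200 camera calls.

### The job

Lower the purple-topped label roll onto the upright spindle of the label unwinder, without dropping it, until it lies flat on the platter, and let go of it. Then pull the unwinder's red spring-return brake handle outward, away from the spindle, until its red pointer stands over the green clip, and keep holding it there with the fingers: the program finishes while still holding the slide at the mark. Leave everything else on the desk where it is.

Things in the scene. Friction and masses are not known exactly. Their poses are not given: they have to be found in the camera images.
- purple_roll: Label roll to load, standing on end on the desk: white paper, its top 10 mm and top face purple, brown cardboard core. Outer diameter 60, height 50, open bore of diameter 24 right through; about 0.12 kg. Origin at the centre of its underside, z up along the bore.
- orange_roll: Same roll with an ORANGE top: a bystander, leave it alone. Origin at the centre of its underside.
- unwinder: Label unwinder fixed to the desk: grey plate (x -155 to +125, y -75 to +75 mm, 10 high) with an aluminium platter (diameter 80, top 18 above the desk), upright steel spindle at x = +55, y = 0, and the brake slide between two low black rails (tops 22 above the desk). Origin at desk level, z up. The slide pulls along this frame's -x, away from the spindle.
- spindle_foot (a point): Point on the spindle's axis at the platter's top face, where the roll's underside comes to rest. The spindle is 18 in diameter and 65 tall above this point, its last 10 tapering to 8 diameter.
- spindle_tip (a point): Centre of the spindle's top end, 65 above spindle_foot.
- slide_handle (a point): Centre of the top end of the slide's upright red handle: a paddle 20 along the pull, 14 across, top 74 above the desk, standing 52 tall above the slide bar. It rises free from the rails (22 above the desk) up. With the slide home it is at x = -65, y = 0 mm in the unwinder's frame; it moves with the slide.
- slide_pointer (a point): Middle of the pointer's end: a thin red bar (3 wide along the pull) that sticks out of the slide to the unwinder's +y side, at x = -30, y = +54 mm in the unwinder's frame with the slide home, 24.5 above the desk. It moves with the slide and passes over the green clip.
- mark_clip: Green clip, 12 along the pull x 20 across x 8 high, clamped to the white scale strip at the unwinder's +y side, 25 to 52 out from the pointer's home position (varies); the mark to pull to. Origin at the centre of its underside, axes as the unwinder's. The pointer stands at the mark when it is over the clip.
- brake_slide (a joint): Travel of the brake slide in m: 0 = home (brake shoe against the platter), growing as the handle is pulled along the unwinder's -x; stop at 0.065. A spring draws it home at once when let go: about 5 N at home, 8 to 11 N at the mark (120 N/m).
- tape_roll: Bystander: roll of clear packing tape lying flat, diameter 100, height 48. Origin at the centre of its underside.
- scanner: Bystander: black hand scanner lying down, about 190 x 60 x 45. Origin on its underside near the middle.
- pen: Bystander: pen 140 long, 9 thick, lying along its x. Origin on its underside at the middle.
- glove_box: Bystander: light blue carton of gloves 120 x 230 x 75 high. Origin at the centre of its underside.
Things that resemble listed ones, but are neither listed nor needed, are in the scene too. What is shaped like the purple_roll but black or yellow is not meant.

How it is judged (in metres and radians):
On the way:
1. the purple roll sits on the spindle, flat on the platter and let go, with the slide still home (horizontal distance between purple_roll and spindle_foot below 0.006 m and z of purple_roll in the frame of spindle_foot below 0.004 m and angle between purple_roll's own z axis and vertical below 0.1 rad and linear speed of purple_roll below 0.05 m/s and contact force between each of the arm, the fingers and purple_roll below 0.2 N and value of joint brake_slide below 0.012 m), for 0.2 s.
At the end, for the whole second after the job is handed in: Purple roll on the spindle (within 6 mm of its axis, underside within 4 mm of the platter, tilt under 0.1 rad), at rest, untouched; slide still, pointer within 6 mm of the green clip's centre along the pull, held by the fingers with over 3 N and not by the roll (horizontal distance between purple_roll and spindle_foot below 0.006 m and z of purple_roll in the frame of spindle_foot below 0.004 m and angle between purple_roll's own z axis and vertical below 0.1 rad and linear speed of purple_roll below 0.05 m/s and contact force between each of the arm, the fingers and purple_roll below 0.2 N and x of slide_pointer in the frame of mark_clip between -0.006 and 0.006 m and velocity of joint brake_slide between -0.02 and 0.02 m/s and contact force between the fingers and brake_slide above 3 N and contact force between purple_roll and brake_slide below 0.5 N); the arm keeps its last pose, push and grip.
It fails at once if a bystander was moved more than 30 mm (distance of any of orange_roll, tape_roll, scanner, pen, glove_box from where it was at the start of the episode above 0.03 m).
It fails at once if the purple roll was dropped onto the spindle (falling faster than 0.5 m/s, not held) (linear speed of purple_roll above 0.5 m/s and horizontal distance between purple_roll and spindle_foot below 0.012 m and contact force between the fingers and purple_roll below 0.2 N).
It also fails if it takes over 48 s, if anything falls off the work surface, if the arm or the gripper's body presses on something with over 40 N, if the wrist force passes 120 N, or if a joint passes its speed limit or range.

## Working session

There is one attempt and no reset: what is moved stays moved. The work goes in short steps, Python scripts to look and compute and a tool call to move; the robot and the scene stay as the last step left them, time stands still between calls to the robot, and variables do not carry over. Pictures are saved under pics/ and viewed, on a budget of 10 in all, crops included, one or two more only if the job needs it, and the job is handed in when it is done.

Besides the shell and the picture viewer there is one more tool, called after "Request:" as a command line: name --argument value ..., lists and objects as JSON in quotes. move_arm: Moves the arm, as the interface text tells. Its arguments: {"type":"object","properties":{"jaw":{"type":"array","items":{"type":"number"}},"offset":{"type":"array","items":{"type":"array","items":{"type":"number"}}},"twist":{"type":"array","items":{"type":"array","items":{"type":"number"}}},"force":{"type":"number"}},"required":["jaw","offset","twist"]}

```bash
mkdir -p pics; ls; python3 - <<'E'
from rig import *
import cv2,json
s=sense();print({k:s[k] for k in('time_s','ee_pos','tool_rot','gripper_width','contact_force')})
import rig;print([x for x in dir(rig) if not x.startswith('_')])
try: print(grasp_offset)
except Exception as e: print(e)
for n in('scene','top'):
    cv2.imwrite(f'pics/{n}0.png',capture(n));c=get_calibration(n);print(n,c)
E
```

```text
pics
{'time_s': 0.0, 'ee_pos': array([ 248.90810764, -627.21118453,  217.89189659]), 'tool_rot': array([-3.08456147e+00, -5.89688009e-01,  3.35015647e-04]), 'gripper_width': 93.41231778013737, 'contact_force': array([0.01682221, 0.32098809, 0.33555028])}
['IKError', 'capture', 'close_job', 'get_calibration', 'grasp_offset', 'sense']
18.8
scene {'intrinsics': array([[427.99803346,   0.        , 248.0401146 ],
       [  0.        , 427.99803346, 188.61702121],
       [  0.        ,   0.        ,   1.        ]]), 'dist': array([-0.11884179,  0.        ,  0.        ,  0.        ,  0.        ]), 'pose': array([[-8.80014313e-01,  2.80736538e-01, -3.83095034e-01,
         1.05954230e+03],
       [ 4.74462309e-01,  5.56074186e-01, -6.82397990e-01,
         9.00499485e+02],
       [ 2.14552099e-02, -7.82284153e-01, -6.22552149e-01,
         9.63997223e+02],
       [ 0.00000000e+00,  0.00000000e+00,  0.00000000e+00,
         1.00000000e+00]])}
top {'intrinsics': array([[439.06915336,   0.        , 251.93883226],
       [  0.        , 439.06915336, 191.74884424],
       [  0.        ,   0.        ,   1.        ]]), 'dist': array([-0.15955726,  0.        ,  0.        ,  0.        ,  0.        ]), 'pose': array([[ 1.43147530e-02, -9.93617109e-01,  1.11893378e-01,
         3.69448276e+02],
       [-9.99760402e-01, -1.60762002e-02, -1.48557891e-02,
        -3.34167457e+01],
       [ 1.65597865e-02, -1.11653912e-01, -9.93609167e-01,
         1.41107436e+03],
       [ 0.00000000e+00,  0.00000000e+00,  0.00000000e+00,
         1.00000000e+00]])}
```

View pics/scene0.png

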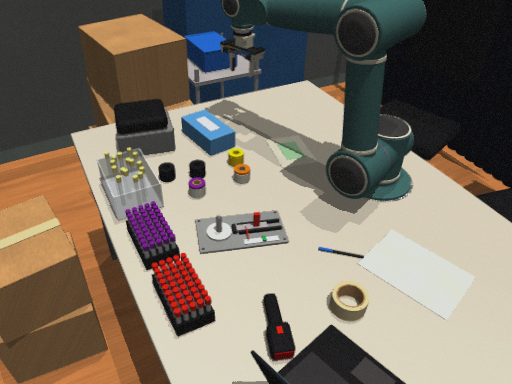

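View pics/top0.png

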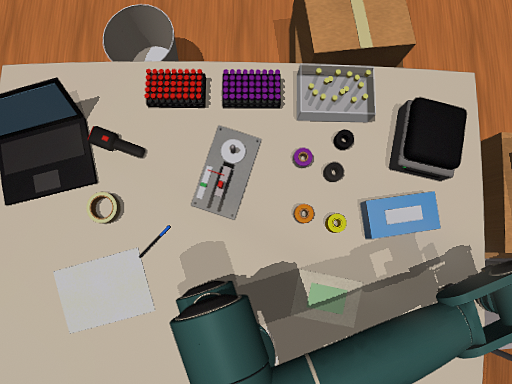

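In the top view, the ring-like candidates are purple (302,157), orange (304,213), yellow (337,223), and black (344,139) and (333,172). Only the one at (302,157) has a purple top with a white body, and it appears at (197,185) in the scene view. The unwinder's spindle is at about (233,150), the handle at (221,184) and the green clip at (203,184). I'll check these in an enlarged crop.

```bash
cat > h.py <<'E'
from rig import *
import cv2,numpy as np
def w(cam,px,z):
    "pixels -> world at height z"
    c=get_calibration(cam);P=c['pose']
    u=cv2.undistortPoints(np.float64(px).reshape(-1,1,2),c['intrinsics'],c['dist']).reshape(-1,2)
    d=np.c_[u,np.ones(len(u))]@P[:3,:3].T
    return P[:3,3]+d*((z-P[2,3])/d[:,2])[:,None]
def p(cam,X):
    c=get_calibration(cam);T=np.linalg.inv(c['pose'])
    return cv2.projectPoints(np.float64(X).reshape(-1,1,3),cv2.Rodrigues(T[:3,:3])[0],T[:3,3],c['intrinsics'],c['dist'])[0].reshape(-1,2)
def blob(im,lo,hi,box):
    x0,y0,x1,y1=box
    m=cv2.inRange(cv2.cvtColor(im[y0:y1,x0:x1],cv2.COLOR_BGR2HSV),np.array(lo),np.array(hi))
    n,l,s,c=cv2.connectedComponentsWithStats(m)
    i=1+np.argmax(s[1:,4]);return c[i]+[x0,y0],s[i]+[x0,y0,0,0,0]
E
python3 - <<'E'
from h import *
t=cv2.imread('pics/top0.png');s=cv2.imread('pics/scene0.png')
cv2.imwrite('pics/crop0.png',cv2.resize(t[115:240,185:365],None,fx=4.4,fy=4.4,interpolation=cv2.INTER_CUBIC))
cv2.imwrite('pics/crops0.png',cv2.resize(s[150:260,180:300],None,fx=5,fy=5,interpolation=cv2.INTER_CUBIC))
for cam,im,b1,b2 in(('top',t,(285,140,320,175),(190,120,265,220)),('scene',s,(180,172,212,200),(190,200,290,255))):
    c,st=blob(im,(125,70,40),(160,255,255),b1);print(cam,'purple',c,st,w(cam,c,50))
    c,st=blob(im,(45,100,40),(80,255,255),b2);print(cam,'green',c,st,w(cam,c,18))
    c,st=blob(im,(0,150,60),(8,255,255),b2);print(cam,'red',c,st,w(cam,c,74))
E
```

```text
top purple [302.93048128 156.62032086] [294 148  19  18 187] [[ 637.18731761 -213.5309815    50.        ]]
top green [203.16666667 184.38888889] [200 183   7   4  18] [[547.49763265 102.15517851  18.        ]]
top red [219.6969697  183.87878788] [217 181   6   7  33] [[542.72995712  45.92569699  74.        ]]
scene purple [196.56097561 182.82113821] [189 177  16  12 123] [[ 641.79655631 -210.69288687   50.        ]]
scene green [263.84210526 237.63157895] [262 235   5   6  19] [[549.73336367 101.34500101  18.        ]]
scene red [256.33802817 218.32394366] [254 212   6  14  71] [[558.71277067  65.62024234  74.        ]]
```

View pics/crop0.png

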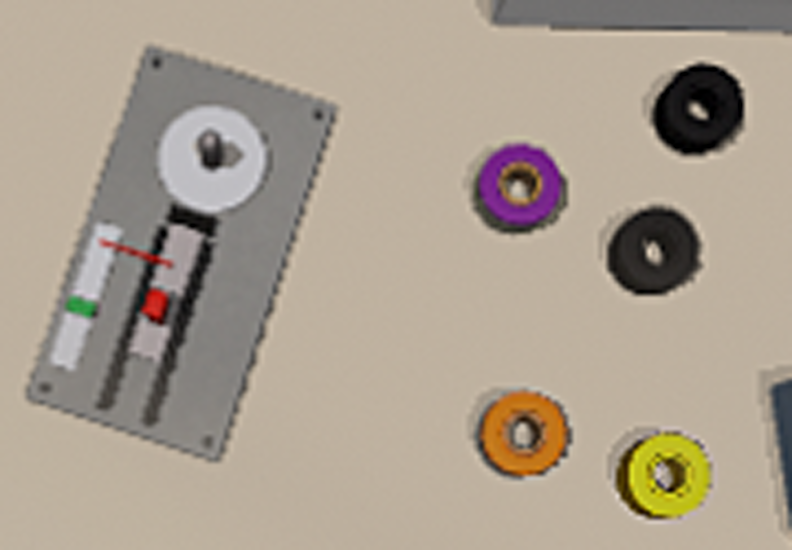

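View pics/crops0.png

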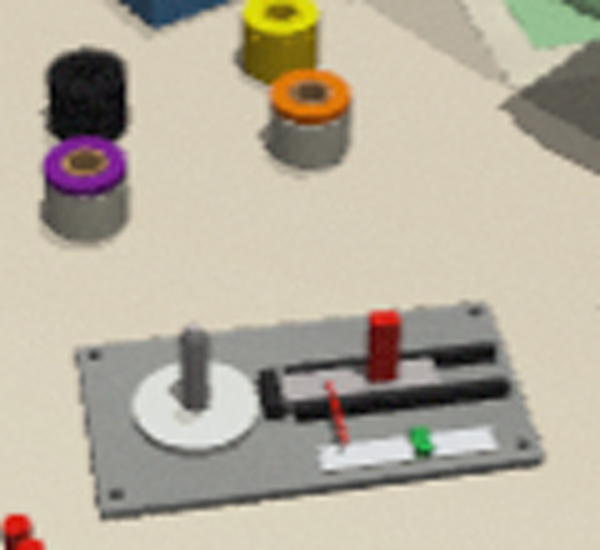

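The crops confirm it. The purple-topped white roll is at crop (520,185), clear of its neighbours. The plate corners, platter (212,160), red handle (155,305), pointer end (102,243) and green clip (81,307) are all visible. Next I'll fit the unwinder pose to the corners.

```bash
cat > fit.py <<'E'
from h import *
from scipy.optimize import least_squares
L=np.array([[125,75,10],[125,-75,10],[-155,-75,10],[-155,75,10],[55,0,18]])
def un(px,f,o): return (np.array(px)+.5)/f-.5+o
T=un([(147,47),(337,106),(220,460),(27,400),(212,160)],4.4,[185,115])
S=un([(102,515),(77,350),(487,303),(543,464),(196,405)],5,[180,150])
def M(q,X):
    c,s=np.cos(q[2]),np.sin(q[2]);return np.asarray(X)@np.array([[c,s,0],[-s,c,0],[0,0,1]])+[q[0],q[1],0]
for nm,use in(('top',1),('scene',2),('both',3)):
    f=lambda q:np.r_[(p('top',M(q,L))-T).ravel()*(use&1),(p('scene',M(q,L))-S).ravel()*(use>>1)]
    r=least_squares(f,[580,60,0.3]);q=r.x
    print(nm,q.round(3),'rms',np.sqrt(np.mean(r.fun**2)).round(2),'foot',M(q,[[55,0,18]]).round(1),'handle',M(q,[[-65,0,74]]).round(1))
np.save('q.npy',q)
c,s=np.cos(q[2]),np.sin(q[2])
g=w('top',[203.17,184.39],19)[0];g2=w('scene',[263.84,237.63],17)[0]
for a in(g,g2):print('clip local',(np.array([[c,s],[-s,c]])@(a[:2]-q[:2])).round(1))
for cam,px in(('top',un([(102,243)],4.4,[185,115])),('scene',un([(345,443)],5,[180,150]))):
    a=w(cam,px,24.5)[0];print('ptr local',(np.array([[c,s],[-s,c]])@(a[:2]-q[:2])).round(1))
print('tip px',p('top',M(q,[[55,0,83]])),un([(212,137)],4.4,[185,115]),p('scene',M(q,[[55,0,83]])),un([(194,329)],5,[180,150]))
# roll: bbox of top ring in both views
print('roll', w('top',un([(520,185)],4.4,[185,115]),50),w('scene',un([(85,164)],5,[180,150]),50))
from scipy.spatial.transform import Rotation as R
print(R.from_rotvec(sense()['tool_rot']).as_matrix().round(4))
E
python3 fit.py
```

```text
top [ 6.05529e+02  2.53070e+01 -2.96000e-01] rms 0.3 foot [[658.1   9.3  18. ]] handle [[543.4  44.3  74. ]]
scene [ 6.09536e+02  2.77040e+01 -3.07000e-01] rms 0.37 foot [[662.   11.1  18. ]] handle [[547.6  47.4  74. ]]
both [ 6.07271e+02  2.59330e+01 -3.00000e-01] rms 0.67 foot [[659.8   9.7  18. ]] handle [[545.2  45.2  74. ]]
clip local [-79.7  55. ]
clip local [-77.5  54.1]
ptr local [-31.2  55.3]
ptr local [-28.6  55.6]
tip px [[232.18974537 146.06026148]] [[232.79545455 145.75      ]] [[218.72039905 215.26116335]] [[218.4 215.4]]
roll [[ 637.05360889 -213.10078543   50.        ]] [[ 640.73869177 -212.84428917   50.        ]]
[[ 9.295e-01  3.689e-01 -3.000e-04]
 [ 3.689e-01 -9.295e-01  9.000e-04]
 [ 0.000e+00 -9.000e-04 -1.000e+00]]
```

Request:
move_arm --jaw '[0, 0, 0, 0, 0]' --offset '[[0.04, -0.019, 0], [0.08, -0.038, 0], [0.12, -0.057, 0], [0.16, -0.076, 0], [0.2, -0.095, 0]]' --twist '[[0, 0, -8], [0, 0, -16], [0, 0, -24], [0, 0, -32], [0, 0, -40]]' --force 25

```text
time_s: 0.6
ee_pos: [400.6, -463.8, 218.3]
tool_rot: [-2.693, -1.617, 0.0]
contact_force: [0.2, -0.7, 0.8]
gripper_width: 92.7
```

```bash
cat > rel.py <<'E'
import sys
from h import *
from scipy.spatial.transform import Rotation as R
def rel(x,y,z,ang=-17.2):
    s=sense();M=R.from_rotvec(s['tool_rot']).as_matrix()
    a=np.radians(ang);yy=np.array([np.cos(a),np.sin(a),0]);zz=np.array([0,0,-1.]);G=np.c_[np.cross(yy,zz),yy,zz]
    print('t',round(s['time_s'],2),'tcp',s['ee_pos'].round(1),'F',s['contact_force'].round(1),'w',round(s['gripper_width'],1))
    print('offset mm',(M.T@(np.array([x,y,z])-s['ee_pos'])).round(1),'twist deg',np.degrees(R.from_matrix(M.T@G).as_rotvec()).round(2))
if __name__=='__main__': rel(*map(float,sys.argv[1:]))
E
python3 rel.py 639 -213 150
```

```text
t 0.6 tcp [ 400.6 -463.8  218.3] F [ 0.2 -0.7  0.8] w 92.7
offset mm [333.4  92.5  68.4] twist deg [-2.000e-02 -1.000e-02 -1.084e+01]
```

Request:
move_arm --jaw '[0, 0, 0, 0, 0]' --offset '[[0.045, 0.0125, 0.004], [0.09, 0.025, 0.012], [0.135, 0.0375, 0.02], [0.18, 0.05, 0.028], [0.225, 0.0625, 0.034]]' --twist '[[0, 0, -2.2], [0, 0, -4.4], [0, 0, -6.6], [0, 0, -8.8], [0, 0, -11]]'

```text
time_s: 1.1
ee_pos: [562.6, -295.3, 183.9]
tool_rot: [-2.529, -1.863, 0.0]
contact_force: [0.3, -1.2, 0.2]
gripper_width: 93.2
```

```bash
python3 rel.py 639 -213 120
```

```text
t 1.1 tcp [ 562.6 -295.3  183.9] F [ 0.3 -1.2  0.2] w 93.2
offset mm [101.2  48.6  63.9] twist deg [-0.04 -0.01 -0.06]
```

Request:
move_arm --jaw '[0, 0, 0, 0, 0]' --offset '[[0.04, 0.02, 0.025], [0.075, 0.036, 0.048], [0.101, 0.0485, 0.064], [0.101, 0.0485, 0.064], [0.101, 0.0485, 0.064]]' --twist '[[0, 0, 0], [0, 0, 0], [0, 0, 0], [0, 0, 0], [0, 0, 0]]'

```text
time_s: 1.6
ee_pos: [638.0, -214.7, 120.1]
tool_rot: [-2.529, -1.862, 0.001]
contact_force: [-1.0, -0.9, 0.5]
gripper_width: 93.0
```

```bash
python3 - <<'E'
from h import *
s=sense();print(s['time_s'],s['ee_pos'].round(1))
a=capture('top')[90:240,220:400];b=capture('scene')[120:270,130:310]
cv2.imwrite('pics/p1.png',np.hstack([cv2.resize(i,(400,333),interpolation=cv2.INTER_CUBIC) for i in(a,b)]))
# predicted pixels: tcp and pad tips
e=s['ee_pos']
for o,cam,k in(([220,90],'top',0),([130,120],'scene',400)):
    print(cam,((p(cam,[e])-o)*400/180+[k,0]).round(0))
E
```

```text
1.6 [ 638.  -214.7  120.1]
top [[192. 138.]]
scene [[547. 101.]]
```

View pics/p1.png

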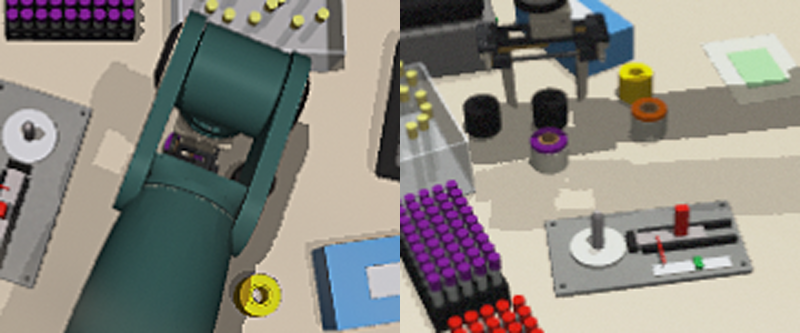

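The scene view shows the fingertips at (513,105) and (581,97). Their midpoint (547,101) is exactly where the TCP projects, so the scene camera agrees with the robot and I'll trust its estimates: roll (640.5,-213), foot (662,11). The roll stands clear between the jaws.

```bash
python3 rel.py 640.5 -213 16
```

```text
t 1.7 tcp [ 637.9 -215.9  121.4] F [ 0.7 -0.1 -0.4] w 92.7
offset mm [  3.5   1.6 105.4] twist deg [ 0.04  0.01 -0.19]
```

Request:
move_arm --jaw '[0, 0, 0, 0, 0]' --offset '[[0.003, 0.002, 0.02], [0.003, 0.002, 0.045], [0.003, 0.002, 0.07], [0.003, 0.002, 0.09], [0.003, 0.002, 0.105]]' --twist '[[0, 0, 0], [0, 0, 0], [0, 0, 0], [0, 0, 0], [0, 0, 0]]'

```text
time_s: 2.2
ee_pos: [640.3, -213.8, 15.2]
tool_rot: [2.532, 1.859, 0.0]
contact_force: [0.5, 0.3, -0.5]
gripper_width: 93.1
```

Request:
move_arm --jaw '[40, 100, 120, 160, 160]' --offset '[[0, 0, 0], [0, 0, 0], [0, 0, 0], [0, 0, 0], [0, 0, 0]]' --twist '[[0, 0, 0], [0, 0, 0], [0, 0, 0], [0, 0, 0], [0, 0, 0]]' --force 20

```text
time_s: 2.7
ee_pos: [641.3, -212.9, 16.6]
tool_rot: [2.53, 1.86, 0.001]
contact_force: [-2.4, 0.3, 4.6]
gripper_width: 60.6
```

Request:
move_arm --jaw '[160, 160, 160, 160, 160]' --offset '[[0, 0, 0], [0, 0, 0], [0, 0, 0], [0, 0, 0], [0, 0, 0]]' --twist '[[0, 0, 0], [0, 0, 0], [0, 0, 0], [0, 0, 0], [0, 0, 0]]'

```text
time_s: 3.2
ee_pos: [641.3, -213.0, 16.6]
tool_rot: [2.53, 1.86, 0.001]
contact_force: [-1.5, 1.2, 6.1]
gripper_width: 60.9
```

The jaws are gripping at 60.6 mm, which matches the roll. Lifting now.

Request:
move_arm --jaw '[160, 160, 160, 160, 160]' --offset '[[0, 0, -0.015], [0, 0, -0.04], [0, 0, -0.07], [0, 0, -0.1], [0, 0, -0.12]]' --twist '[[0, 0, 0], [0, 0, 0], [0, 0, 0], [0, 0, 0], [0, 0, 0]]'

```text
time_s: 3.7
ee_pos: [641.4, -212.9, 139.3]
tool_rot: [2.529, 1.86, 0.002]
contact_force: [0.5, -0.5, -1.7]
gripper_width: 60.5
```

```bash
python3 rel.py 662 11 135
```

```text
t 3.7 tcp [ 641.4 -212.9  139.3] F [ 0.5 -0.5 -1.7] w 60.5
offset mm [219.9 -47.1   4.1] twist deg [ 0.15  0.01 -0.15]
```

Request:
move_arm --jaw '[160, 160, 160, 160, 160]' --offset '[[0.025, -0.005, 0], [0.065, -0.014, 0], [0.105, -0.0225, 0], [0.145, -0.031, 0], [0.18, -0.0385, 0]]' --twist '[[0, 0, 0], [0, 0, 0], [0, 0, 0], [0, 0, 0], [0, 0, 0]]'

```text
time_s: 4.2
ee_pos: [657.8, -27.6, 136.8]
tool_rot: [2.53, 1.861, 0.001]
contact_force: [0.3, -1.2, -0.8]
gripper_width: 60.5
```

Request:
move_arm --jaw '[160, 160, 160, 160, 160]' --offset '[[0.02, -0.004, 0.002], [0.035, -0.007, 0.004], [0.04, -0.0085, 0.004], [0.04, -0.0085, 0.004], [0.04, -0.0085, 0.004]]' --twist '[[0, 0, 0], [0, 0, 0], [0, 0, 0], [0, 0, 0], [0, 0, 0]]'

```text
time_s: 4.7
ee_pos: [661.7, 10.4, 131.9]
tool_rot: [2.532, 1.86, -0.0]
contact_force: [-1.1, 0.2, -0.1]
gripper_width: 60.8
```

```bash
python3 rel.py 662 11 115; python3 - <<'E'
from h import *
s=sense();e=s['ee_pos']
im=capture('scene');o=[150,130]
cv2.imwrite('pics/p2.png',cv2.resize(im[130:250,150:300],(750,600),interpolation=cv2.INTER_CUBIC))
for n,X in(('rolltop',e+[0,0,34]),('rollbot',e-[0,0,16]),('tip',[662,11,83]),('foot',[662,11,18])):print(n,((p('scene',[X])-o)*5).round(0))
E
```

```text
t 4.7 tcp [661.7  10.4 131.9] F [-1.1  0.2 -0.1] w 60.8
offset mm [ 0.7  0.1 16.9] twist deg [ 0.01  0.01 -0.19]
rolltop [[338. 323.]]
rollbot [[340. 387.]]
tip [[341. 429.]]
foot [[344. 505.]]
```

View pics/p2.png

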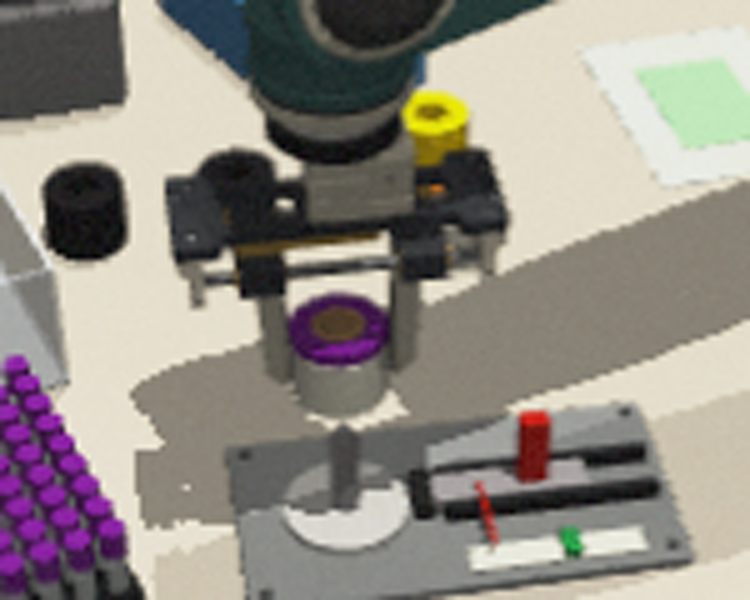

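The roll hangs level at (338,325), as predicted, and the spindle tip shows at (344,430) against a predicted (341,429). I'll correct by about 1 mm and lower slowly while watching the force.

Request:
move_arm --jaw '[160, 160, 160, 160, 160]' --offset '[[0.001, -0.001, 0.012], [0.001, -0.001, 0.024], [0.001, -0.001, 0.032], [0.001, -0.001, 0.038], [0.001, -0.001, 0.044]]' --twist '[[0, 0, 0], [0, 0, 0], [0, 0, 0], [0, 0, 0], [0, 0, 0]]'

```text
time_s: 5.25
ee_pos: [660.9, 12.4, 86.9]
tool_rot: [-2.531, -1.861, 0.0]
contact_force: [0.1, -0.4, -0.7]
gripper_width: 60.6
```

Request:
move_arm --jaw '[160, 160, 160, 160, 160]' --offset '[[0, 0, 0.004], [0, 0, 0.008], [0, 0, 0.012], [0, 0, 0.016], [0, 0, 0.016]]' --twist '[[0, 0, 0], [0, 0, 0], [0, 0, 0], [0, 0, 0], [0, 0, 0]]'

```text
time_s: 5.75
ee_pos: [660.8, 12.5, 71.0]
tool_rot: [-2.531, -1.861, 0.001]
contact_force: [-0.1, 0.2, -0.9]
gripper_width: 60.5
```

The roll is past the taper with no side force. Continuing down.

Request:
move_arm --jaw '[160, 160, 160, 160, 160]' --offset '[[0, 0, 0.007], [0, 0, 0.014], [0, 0, 0.021], [0, 0, 0.028], [0, 0, 0.031]]' --twist '[[0, 0, 0], [0, 0, 0], [0, 0, 0], [0, 0, 0], [0, 0, 0]]'

```text
time_s: 6.25
ee_pos: [660.6, 12.5, 39.5]
tool_rot: [-2.531, -1.861, 0.001]
contact_force: [0.6, 0.5, -0.6]
gripper_width: 60.7
```

Request:
move_arm --jaw '[160, 160, 160, 160, 160]' --offset '[[0, 0, 0.001], [0, 0, 0.002], [0, 0, 0.003], [0, 0, 0.004], [0, 0, 0.004]]' --twist '[[0, 0, 0], [0, 0, 0], [0, 0, 0], [0, 0, 0], [0, 0, 0]]'

```text
time_s: 6.75
ee_pos: [661.0, 12.4, 36.6]
tool_rot: [-2.531, -1.861, 0.0]
contact_force: [-0.7, -0.5, -0.9]
gripper_width: 60.7
```

Request:
move_arm --jaw '[160, 160, 160, 160, 160]' --offset '[[0, 0, 0.0005], [0, 0, 0.001], [0, 0, 0.0015], [0, 0, 0.002], [0, 0, 0.002]]' --twist '[[0, 0, 0], [0, 0, 0], [0, 0, 0], [0, 0, 0], [0, 0, 0]]'

```text
time_s: 7.25
ee_pos: [661.0, 12.5, 34.7]
tool_rot: [-2.531, -1.861, 0.0]
contact_force: [1.0, 0.7, 0.1]
gripper_width: 59.9
```

Request:
move_arm --jaw '[160, 160, 160, 160, 160]' --offset '[[0, 0, 0.0005], [0, 0, 0.001], [0, 0, 0.001], [0, 0, 0.001], [0, 0, 0.001]]' --twist '[[0, 0, 0], [0, 0, 0], [0, 0, 0], [0, 0, 0], [0, 0, 0]]'

```text
time_s: 7.75
ee_pos: [661.1, 12.5, 34.6]
tool_rot: [2.531, 1.861, 0.0]
contact_force: [-5.6, -0.9, 9.5]
gripper_width: 60.3
```

It's seated, with 9.5 N of upward reaction. Releasing.

Request:
move_arm --jaw '[85, 60, 40, 20, 20]' --offset '[[0, 0, 0], [0, 0, 0], [0, 0, 0], [0, 0, 0], [0, 0, 0]]' --twist '[[0, 0, 0], [0, 0, 0], [0, 0, 0], [0, 0, 0], [0, 0, 0]]'

```text
time_s: 8.25
ee_pos: [661.0, 12.4, 33.5]
tool_rot: [-2.531, -1.861, 0.0]
contact_force: [-0.2, 0.2, 0.2]
gripper_width: 84.9
```

Request:
move_arm --jaw '[20, 20, 20, 20, 20]' --offset '[[0, 0, -0.01], [0, 0, -0.03], [0, 0, -0.06], [0, 0, -0.09], [0, 0, -0.11]]' --twist '[[0, 0, 0], [0, 0, 0], [0, 0, 0], [0, 0, 0], [0, 0, 0]]'

```text
time_s: 8.75
ee_pos: [661.5, 12.5, 147.0]
tool_rot: [2.53, 1.86, 0.003]
contact_force: [0.0, 0.4, -0.5]
gripper_width: 85.6
```

```bash
python3 rel.py 546.5 47 140; python3 - <<'E'
from h import *
im=capture('scene')
cv2.imwrite('pics/p3.png',cv2.resize(im[170:270,175:300],(750,600),interpolation=cv2.INTER_CUBIC))
for n,X in(('rolltop',[661,12,68]),('foot',[661,12,18]),('handle',[546.5,47,74])):print(n,((p('scene',[X])-[175,170])*6).round(0))
E
```

```text
t 8.75 tcp [661.5  12.5 147. ] F [ 0.   0.4 -0.5] w 85.6
offset mm [  -1.3 -120.1    6.7] twist deg [ 0.14 -0.04 -0.15]
rolltop [[263. 297.]]
foot [[265. 367.]]
handle [[491. 261.]]
```

View pics/p3.png

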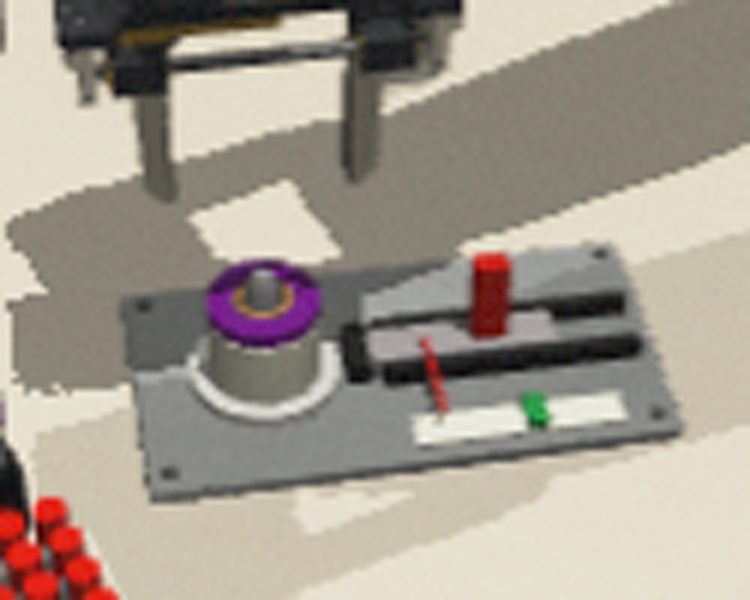

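The roll lies flat on the platter, with its top centre at (264,298) against a predicted (263,297). The spindle pokes through and the fingers are clear. The slide is home, and the handle top at (491,262) matches its prediction. Next is the handle.

Request:
move_arm --jaw '[20, 20, 20, 20, 20]' --offset '[[0, -0.03, 0], [-0.001, -0.07, 0], [-0.001, -0.105, 0.003], [-0.001, -0.12, 0.006], [-0.001, -0.12, 0.006]]' --twist '[[0, 0, 0], [0, 0, 0], [0, 0, 0], [0, 0, 0], [0, 0, 0]]'

```text
time_s: 9.3
ee_pos: [544.9, 47.8, 138.0]
tool_rot: [2.53, 1.862, 0.001]
contact_force: [0.8, 0.2, 0.2]
gripper_width: 85.7
```

Request:
move_arm --jaw '[20, 20, 60, 110, 130]' --offset '[[0, 0, 0.03], [0, 0, 0.06], [0, 0, 0.085], [0, 0, 0.102], [0, 0, 0.102]]' --twist '[[0, 0, 0], [0, 0, 0], [0, 0, 0], [0, 0, 0], [0, 0, 0]]'

```text
time_s: 9.8
ee_pos: [545.6, 47.0, 33.4]
tool_rot: [-2.53, -1.859, 0.005]
contact_force: [-0.3, -0.6, 0.1]
gripper_width: 66.3
```

```bash
python3 rel.py 546.5 47 38; python3 - <<'E'
from h import *
im=capture('scene')
cv2.imwrite('pics/p4.png',cv2.resize(im[170:270,175:300],(750,600),interpolation=cv2.INTER_CUBIC))
E
```

```text
t 9.8 tcp [545.6  47.   33.4] F [-0.3 -0.6  0.1] w 66.3
offset mm [ 0.3  0.8 -4.6] twist deg [-0.2   0.07 -0.17]
```

View pics/p4.png

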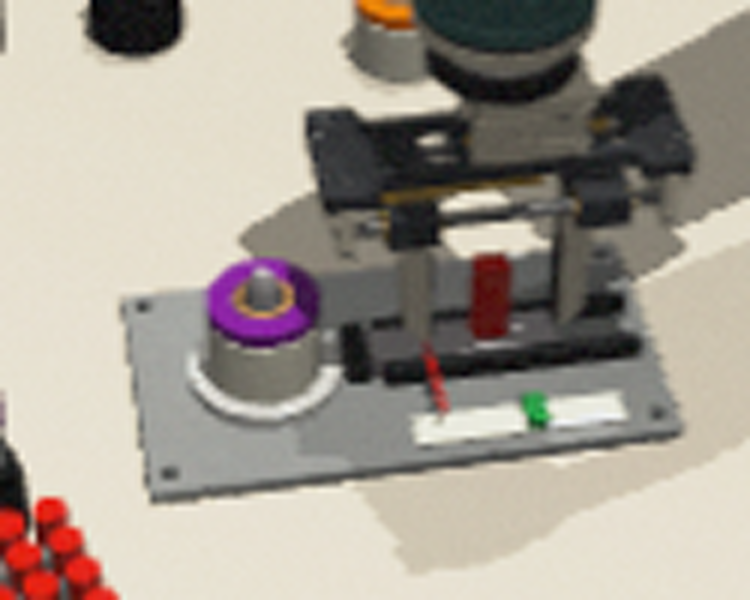

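The fingers stand on either side of the red handle, above the rails, and the roll is undisturbed. The pointer end is at (444,411) and the clip at (536,408), so the travel needed is about 48.7 mm. Closing the jaws firmly.

Request:
move_arm --jaw '[170, 210, 230, 255, 255]' --offset '[[0, 0, -0.003], [0, 0, -0.003], [0, 0, -0.003], [0, 0, -0.003], [0, 0, -0.003]]' --twist '[[0, 0, 0], [0, 0, 0], [0, 0, 0], [0, 0, 0], [0, 0, 0]]' --force 40

```text
time_s: 10.35
ee_pos: [546.3, 47.3, 38.9]
tool_rot: [2.531, 1.861, 0.001]
contact_force: [-1.0, -0.0, -0.1]
gripper_width: 22.0
```

Request:
move_arm --jaw '[255, 255, 255, 255, 255]' --offset '[[0, 0, 0], [0, 0, 0], [0, 0, 0], [0, 0, 0], [0, 0, 0]]' --twist '[[0, 0, 0], [0, 0, 0], [0, 0, 0], [0, 0, 0], [0, 0, 0]]'

```text
time_s: 10.85
ee_pos: [546.0, 47.4, 38.8]
tool_rot: [-2.531, -1.861, 0.0]
contact_force: [-5.4, 0.4, 5.7]
gripper_width: 19.9
```

Gripped at 19.9 mm on the 20 mm paddle. Pulling outward.

Request:
move_arm --jaw '[255, 255, 255, 255, 255]' --offset '[[0, -0.008, 0], [0, -0.018, 0], [0, -0.028, 0], [0, -0.038, 0], [0, -0.045, 0]]' --twist '[[0, 0, 0], [0, 0, 0], [0, 0, 0], [0, 0, 0], [0, 0, 0]]'

```text
time_s: 11.35
ee_pos: [503.5, 60.7, 38.8]
tool_rot: [2.53, 1.86, 0.003]
contact_force: [10.1, -2.3, -4.5]
gripper_width: 19.7
```

Request:
move_arm --jaw '[255, 255, 255, 255, 255]' --offset '[[0, -0.002, 0], [0, -0.003, 0], [0, -0.003, 0], [0, -0.003, 0], [0, -0.003, 0]]' --twist '[[0, 0, 0], [0, 0, 0], [0, 0, 0], [0, 0, 0], [0, 0, 0]]'

```text
time_s: 11.85
ee_pos: [501.1, 61.5, 38.8]
tool_rot: [2.53, 1.86, 0.003]
contact_force: [9.8, -2.5, -3.4]
gripper_width: 20.1
```

```bash
python3 rel.py 546 47.4 38.8; python3 - <<'E'
from h import *
im=capture('scene')
cv2.imwrite('pics/p5.png',cv2.resize(im[190:265,200:300],(800,600),interpolation=cv2.INTER_CUBIC))
E
```

```text
t 11.85 tcp [501.1  61.5  38.8] F [ 9.8 -2.5 -3.4] w 20.1
offset mm [-0.  47.1  0.2] twist deg [ 0.15 -0.02 -0.15]
```

View pics/p5.png

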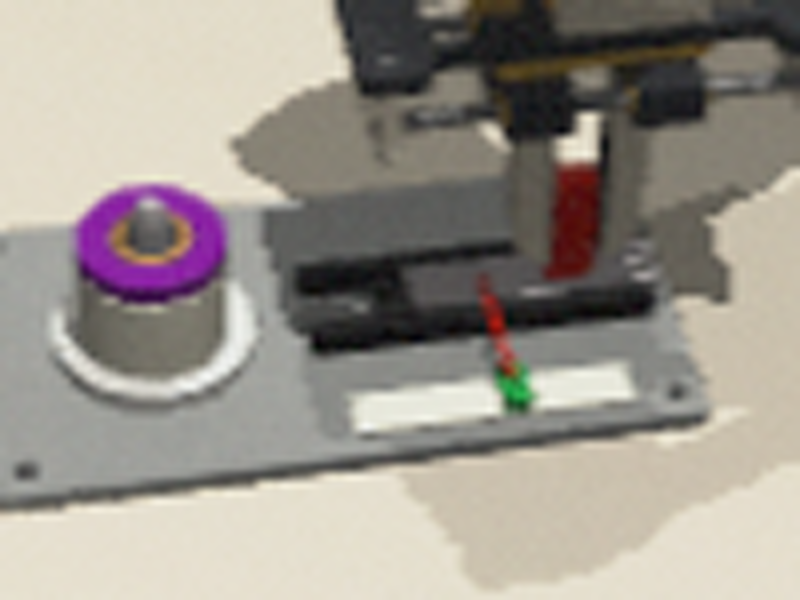

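The pointer end at about (510,372) now runs over the green clip at (515,388). I'll check the remaining error numerically.

```bash
python3 - <<'E'
from h import *
q=[609.0,27.6,-.303]
def M(X):
    c,s=np.cos(q[2]),np.sin(q[2]);return np.array(X)@np.array([[c,s,0],[-s,c,0],[0,0,1]])+[q[0],q[1],0]
def loc(a):
    c,s=np.cos(q[2]),np.sin(q[2]);return np.array([[c,s],[-s,c]])@(a[:2]-np.array(q[:2]))
im=capture('scene');im0=cv2.imread('pics/scene0.png')
f=lambda u,k,o:(np.array(u)+.5)/k-.5+o
# same pointer feature (bar midline) before/after, via red centroid of bar in a box
print('home ptr',loc(w('scene',[f((444,411),6,[175,170])],24.5)[0]).round(1),'now',loc(w('scene',[f((510,372),8,[200,190])],24.5)[0]).round(1))
c,_=blob(im0,(45,100,40),(80,255,255),(190,200,290,255));print('clip home view z16..20',[loc(w('scene',[c],z)[0]).round(1) for z in(16,20)])
for d in(45,47,49,51):print(d,((p('scene',[M([[-30-d,54,24.5]])[0],M([[-30-d,34,24.5]])[0]])-[200,190])*8+3.5).round(0).tolist())
print('clip',((p('scene',[M([[-78,54,18]])[0]])-[200,190])*8+3.5).round(0))
E
```

```text
home ptr [-30.   52.9] now [-76.7  52. ]
clip home view z16..20 [array([-79.1,  50.8]), array([-78. ,  54.6])]
45 [[507.0, 376.0], [496.0, 340.0]]
47 [[512.0, 375.0], [501.0, 340.0]]
49 [[517.0, 375.0], [506.0, 339.0]]
51 [[522.0, 374.0], [511.0, 339.0]]
clip [[514. 387.]]
```

Pointer at about −77, clip at about −78.5, so it's 1–2 mm short and already within tolerance. I'll add 1.5 mm and settle.

Request:
move_arm --jaw '[255, 255, 255, 255, 255]' --offset '[[0, -0.0008, 0], [0, -0.0015, 0], [0, -0.0015, 0], [0, -0.0015, 0], [0, -0.0015, 0]]' --twist '[[0, 0, 0], [0, 0, 0], [0, 0, 0], [0, 0, 0], [0, 0, 0]]'

```text
time_s: 12.45
ee_pos: [499.7, 61.9, 38.8]
tool_rot: [2.53, 1.86, 0.003]
contact_force: [9.7, -1.9, -3.7]
gripper_width: 19.9
```

```bash
python3 rel.py 546 47.4 38.8; python3 -c "
from rig import *
print(close_job())"
```

```text
t 12.45 tcp [499.7  61.9  38.8] F [ 9.7 -1.9 -3.7] w 19.9
offset mm [-0.  48.5  0.2] twist deg [ 0.16 -0.02 -0.16]
the job is handed in; nothing more can be done
None
```

The purple roll is on the spindle, lying flat on the platter and released. The red brake handle is pulled out and still held by the fingers at the green clip. I handed the job in at 12.5 s; no verdict is reported.

- **Roll:** I lowered it until the platter pushed back with about 9.5 N, then let go with the slide still home. The picture taken after release showed its top centre within about a pixel of the predicted seated position. The last picture, during the pull, showed it undisturbed.
- **Brake slide:** the handle moved 48.5 mm by the arm's own position. The clip is 48–49 mm from the pointer's home position. After the last picture I pulled a final 1.5 mm, so the end position is checked only by the arm's readings.
- **Hold:** the fingers stand at 19.9 mm on the 20 mm paddle, with the grip set to 40 N. The measured spring pull is about 10 N.
- **Bystanders:** the arm touched nothing else as far as I could see. I did not measure their positions again at the end.
- **Disagreement:** the two cameras differed by about 4 mm in x on the unwinder and roll. I trusted the scene camera because the fingertips appeared exactly where the arm's position predicted.

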